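# Pin back the belt tensioner of a knife sharpener

## Robot

A 6-joint arm with a two-finger parallel gripper is mounted at the origin on a cart in front of the work surface, level with it; the furniture and walls round the work are solid. World frame = base frame: x ahead of the robot, y to its left, z up, the work surface at z = 0. Lengths are in m, angles in rad, forces in N, time in s.
With the tool pointing down it reaches from about 0.375 to 0.9 m from the base axis. Payload 3.1 kg.
Tool frame: the origin (TCP) lies between the finger pads; the fingertips stand 14 mm ahead of it and the grasp point (between the pads) lies 5 mm behind it (robot.finger_overhang is the distance from the TCP to the fingertips, in m); z points along the fingers, y is the line along which they close (so a half turn about z gives the same grasp; the last joint's range is limited). The gripper opens to 87 mm and grips with 3 to 60 N. Pads are 19 mm wide; open, the fingers measure 117 mm over their backs; the gripper's body (75 mm by 190 mm) begins 51 mm behind the grasp point.
Start: joints at [1.121, 0.527, 1.433, -0, 1.181, -0.178], TCP at [0.168, 0.602, 0.237] pointing down, gripper open.
Joint ranges: [-3.08, 3.08], [-0.75, 2.2], [0.22, 2.44], [-1.43, 4.57], [0, 2.65], [-2.85, 2.85]. Speed limits (rad/s): [2.79, 2.79, 3.14, 3.14, 3.14, 3.14].

## Interface

Orientations are given as a unit quaternion [x, y, z, w].
In Python, from rig import monitor, cams, workorder, robot gives the robot as it stands.
- The arm moves only by the tool send_rows, never from a script. Its argument "moves" is one flat list of numbers, 7 for each row, row after row: the opening, from 0 (shut) to 1 (fully open), then the shift along the world's x, y, z in cm, then the turn, a rotation vector about the world's x, y, z in rad. A call has 1 to 5 rows; each row is the pose to reach, as a shift and turn from the pose commanded when the call began; what a row does not reach only later rows make up. A row lasts 1/12 s, in which the tool goes at most 41.7 mm and 7.16 degrees, less where a joint would pass 70% of its speed; a pose out of reach is approached as far as the arm can. A call with a gripper value outside its range is refused whole. The fingers move at their own pace and stop on an object; "grip_force" is the grip in N (left out, the last holds). Time passes only in rows, so rows that repeat a pose let the fingers close. It gives the time, the measured TCP pose, the force, the opening and the grip force at its end, in the units of the state.
- monitor.get_obs(): the state, without advancing time (a new reading comes with each control period).
- cams.camera(name): name is "side" or "top"; returns a dict with "pixels" (384x512x3 uint8, blue, green, red), "range_z" (384x512 float32, m along the optical axis (not along the pixel's ray), 0 where there is no reading), "fovy" (degrees; the focal length in pixels is half the picture's height over the tangent of half this angle, whatever the lens; pixels are square), "cx", "cy" (the principal point, pixels), "dist_coeffs" ([k1, k2, p1, p2, k3] as OpenCV has them; the pictures are not rectified), "rvec" (rotation vector, rad) and "tvec" (3), from world to camera coordinates, as OpenCV has them. Camera axes: x right, y down, z forward; pixel columns grow to the right and rows downward; lengths in m; the calibration is good to about 2 mm. A picture is of the moment at which its call begins.
- workorder.hand_in(): hands the job in; it is judged then, once.
The state is a dict: "time": time; "q": joint angles; "joint_velocities": joint speeds; "joint_torque": joint torques, N m; "position": TCP position; "tool_rot": TCP orientation; "ft_force": force on the tool from outside, world axes, zero at the start; "moment": the same for the moment, N m; "grip_width": finger opening in m; "grip_force": force on a finger pad.
Only numpy, scipy, OpenCV 4.12 (cv2) and the standard library are available. Lean on these libraries where they do the work, as an engineer would, in place of code of your own. Each camera call takes 0.05 s, during which the arm holds its last target. There are 200 camera calls.

## Task

The knife sharpener lies open for a new belt. Take the square-headed locking pin out of the wooden tool block, put it through the hole in the end of the sprung take-up arm, use it to swing the arm back against its spring and feel with light pressure for the hole in the plate below, then press the pin fully home so that it holds the arm back by itself, and let go. Never force the pin against the machine, and leave the other two tools and the mug where they are.

Things in the scene. Friction and masses are not known exactly. Their poses are not given: they have to be found in the camera images.
- sharpener: Bench belt sharpener for knives, lying on its back, open side up, belt and guard off; fixed. Black housing 190 x 270 mm, aluminium deck 53 mm above the table; x across, y along it, z up; origin under its centre on the table. On the deck: a large and a small wheel, the dark steel take-up arm and, under the arm's tail, a 20 mm high aluminium lock plate with one blind hole.
- takeup_arm (a joint): Angle of the take-up arm (rad) about its vertical pivot: 0 at rest on its stop, growing as it is swung clockwise seen from above against its spring, end stop at 0.76. Flat bar 12 mm thick with an idler wheel under one end and a pin hole through the other. The spring needs about 4 N at the pin hole to start the arm, 7 N at 0.6 rad, and throws it back to 0 when let go.
- tail_hole (a point): Centre of the top rim of the pin hole in the tail of the take-up arm: vertical through hole 13.5 mm across, 12 mm deep, 85 mm from the pivot, 88 mm above the table; moves with the arm. The flat top of the lock plate lies 15 mm below this point (3 mm under the arm, 73 mm above the table) all along the path of the hole, so a pin put in early comes to stand on it.
- pivot_axis (a point): Point on the take-up arm's pivot axis, 88 mm above the table; fixed. The lock plate's blind hole, 14 mm across and 18 mm deep, lies 85 mm from this axis and comes under the arm's hole at an arm angle somewhere between 0.47 and 0.69 rad: the plate is clamped in slots to suit the belt, so the angle differs each time and must be felt (the pin drops in) or seen.
- tool_block: Light wooden block, 60 x 200 x 40 mm high, fixed on the table, with three vertical holes 65 mm apart in a row along its y; origin under its centre. The three tools stand in its holes, in any order.
- lock_pin: Locking pin, 68 mm, 90 g: steel shank 12 mm across and 30 mm long, its last 5 mm tapered to 7 mm, then a collar 28 mm across and 4 mm thick, then a black square grip 22 x 22 x 34 mm. Origin at the shank's tip, z up to the grip, x and y square to the grip's sides. Starts upright in the block, collar on its top (grip 44 to 78 mm above the table). Fully home, its collar rests on the arm.
- pin_head (a point): Centre of the square grip of the locking pin, 51 mm from its tip along its z. The spring's side load makes the pin rub in the holes: about 8 N downward is enough to feel for the plate's hole, 10 to 15 N presses it home.
- nut_driver: Service tool standing in the block: round black handle 27 mm across, 78 mm long over all. Not needed.
- scraper: Service tool standing in the block: flat dark wooden handle 34 x 10 mm, 74 mm long over all. Not needed.
- mug: Speckled white mug, 100 mm high, at the left front of the table. Not needed.
Mind the look-alikes: they are no part of the job. What is shaped like the lock_pin but yellow is not meant.

How it is judged:
On the way, in this order (a step that is already met when the one before it is completed fails the run):
1. the pin is in the hole of the arm, the arm still near its rest (z of lock_pin in the frame of tail_hole below -0.006 m and horizontal distance between lock_pin and tail_hole below 0.006 m and value of joint takeup_arm below 0.2 rad), for 0.1 s.
2. the arm is swung back against its spring with the pin in its hole (z of lock_pin in the frame of tail_hole below -0.006 m and horizontal distance between lock_pin and tail_hole below 0.006 m and value of joint takeup_arm above 0.4 rad), for 0.2 s.
At the end, for the whole second after the job is handed in: The pin stands through the arm into the lock plate with its collar down on the arm (within 2.5 mm), upright within 0.15 rad, and holds the arm back between 0.44 and 0.72 rad; pin released and at rest; the other two tools still in their holes (within 20 mm) and the mug where it stood (within 30 mm) (z of lock_pin in the frame of tail_hole below -0.0275 m and horizontal distance between lock_pin and tail_hole below 0.005 m and value of joint takeup_arm between 0.44 and 0.72 rad and angle between lock_pin's own z axis and vertical below 0.15 rad and linear speed of lock_pin below 0.02 m/s and distance of each of nut_driver, scraper from where it was at the start of the episode below 0.02 m and distance of mug from where it was at the start of the episode below 0.03 m); the robot touches nothing.
It fails at once if the pin is forced against the machine with more than 50 N (all its contacts added) (contact force between lock_pin and sharpener above 50 N).
It fails at once if another tool is pulled out or knocked over (distance of any of nut_driver, scraper from where it was at the start of the episode above 0.02 m).
It fails at once if the mug is pushed away (distance of mug from where it was at the start of the episode above 0.03 m).
It also fails if it takes over 72 s, if anything falls off the work surface, if the arm or the gripper's body presses on something with over 40 N, if the wrist force passes 120 N, or if a joint passes its speed limit or range.

## Working session

There is one attempt and no reset: what is moved stays moved. The work goes in short steps, Python scripts to look and compute and a tool call to move; the robot and the scene stay as the last step left them, time stands still between calls to the robot, and variables do not carry over. Pictures are saved under pics/ and viewed, at most 10 in all, crops included, and the job is handed in when it is done.

Besides the shell and the picture viewer there is one more tool, called after "Request:" as a command line: name --argument value ..., lists and objects as JSON in quotes. send_rows: Moves the arm, as the interface text tells. Its arguments: {"type":"object","properties":{"moves":{"type":"array","items":{"type":"number"}},"grip_force":{"type":"number"}},"required":["moves"]}

```bash
mkdir -p pics; ls; cat > h.py <<'E'
import numpy as np, cv2
from rig import monitor, cams, workorder, robot
def cam(n):
    c=cams.camera(n); h,w=c["pixels"].shape[:2]
    f=h/2/np.tan(np.radians(c["fovy"])/2)
    c["K"]=np.array([[f,0,c["cx"]],[0,f,c["cy"]],[0,0,1]]); c["R"]=cv2.Rodrigues(np.array(c["rvec"],float))[0]
    c["t"]=np.array(c["tvec"],float).ravel(); c["d"]=np.array(c["dist_coeffs"],float); return c
def ray(c,uv):
    p=cv2.undistortPoints(np.array(uv,float).reshape(-1,1,2),c["K"],c["d"]).reshape(-1,2)
    d=np.c_[p,np.ones(len(p))]@c["R"]; return -c["R"].T@c["t"],d
def onz(c,uv,z):
    o,d=ray(c,uv); return o+d*((z-o[2])/d[:,2])[:,None]
def depthpt(c,uv):
    o,d=ray(c,uv); return o+d*np.array([c["range_z"][int(round(v)),int(round(u))] for u,v in np.array(uv).reshape(-1,2)])[:,None]
def proj(c,P): return cv2.projectPoints(np.array(P,float).reshape(-1,1,3),np.array(c["rvec"],float),c["t"],c["K"],c["d"])[0].reshape(-1,2)
E
python3 - <<'E'
from h import *
for n in("top","side"):
    c=cam(n); cv2.imwrite(f"pics/{n}0.png",c["pixels"]); print(n,c["K"][0,0],-c["R"].T@c["t"])
o=monitor.get_obs(); print(o)
E
```

```text
pics
top 384.9164148244212 [ 0.27117398 -0.00530651  1.13167573]
side 386.6725087406998 [ 0.03465539 -0.95381002  0.77363496]
{'time': 0.1, 'q': array([ 1.12048046e+00,  5.28407717e-01,  1.43379234e+00,  7.82040890e-06,
        1.18139343e+00, -1.78511191e-01]), 'joint_velocities': array([ 0.00013644, -0.00062202, -0.00219471, -0.0010505 , -0.00093304,
        0.0007391 ]), 'joint_torque': array([ 2.93040039e-04, -4.40984523e+01, -1.77149981e+01,  6.34452933e-02,
        5.33650524e-02, -4.48399044e-05]), 'position': array([0.16748657, 0.60147484, 0.23564247]), 'tool_rot': array([ 1.35485791e-01,  9.90778784e-01, -9.50255045e-04, -3.12826111e-04]), 'ft_force': array([-0.27745531, -0.24738399, -0.41260716]), 'moment': array([ 0.02425728, -0.02583595,  0.03249024]), 'grip_force': 0.0, 'grip_width': 0.08708600952723823}
```

View pics/top0.png

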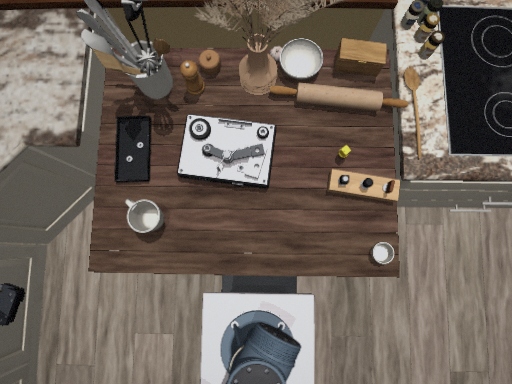

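View pics/side0.png

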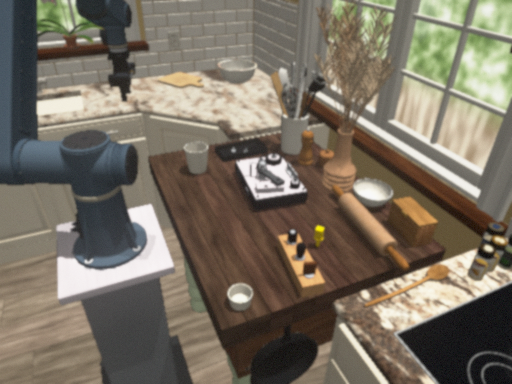

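The top view shows the sharpener at about (228,150) and the tool block at (364,185), with tools at (344,180), (367,183) and (389,187). The yellow decoy is at (344,152). I'll enlarge both areas.

```bash
python3 - <<'E'
import cv2,numpy as np
t=cv2.imread("pics/top0.png"); s=cv2.imread("pics/side0.png")
a=cv2.resize(t[105:195,172:282],None,fx=7,fy=7,interpolation=cv2.INTER_CUBIC)[:600]
cv2.imwrite("pics/c1.png",a)
b=cv2.resize(t[162:206,324:404],None,fx=5,fy=5,interpolation=cv2.INTER_CUBIC)
c=cv2.resize(s[222:298,270:335],None,fx=5,fy=5,interpolation=cv2.INTER_CUBIC)
o=np.zeros((600,800,3),np.uint8); o[:220,:400]=b; o[220:600,:325]=c
d=cv2.resize(s[145:212,228:312],None,fx=5,fy=5,interpolation=cv2.INTER_CUBIC)
o[220:555,330:750]=d; cv2.imwrite("pics/c2.png",o)
E
```

```text
(no output)
```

View pics/c1.png

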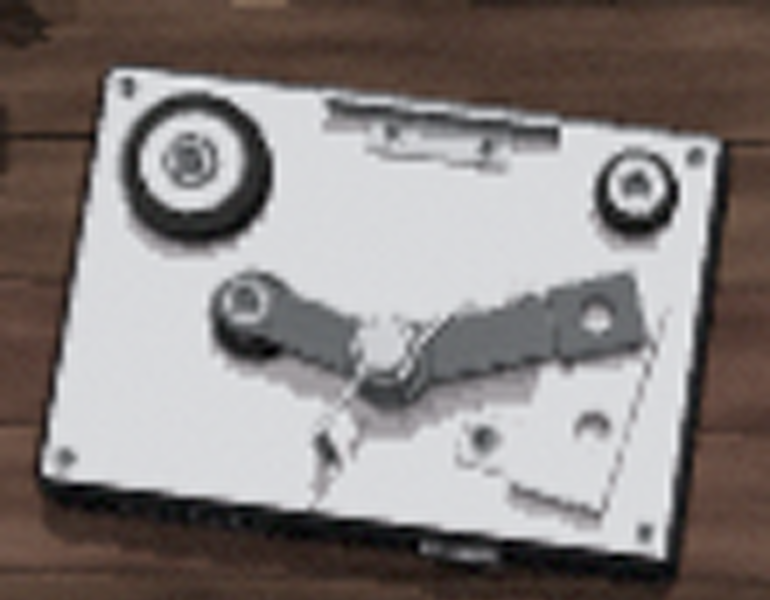

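View pics/c2.png

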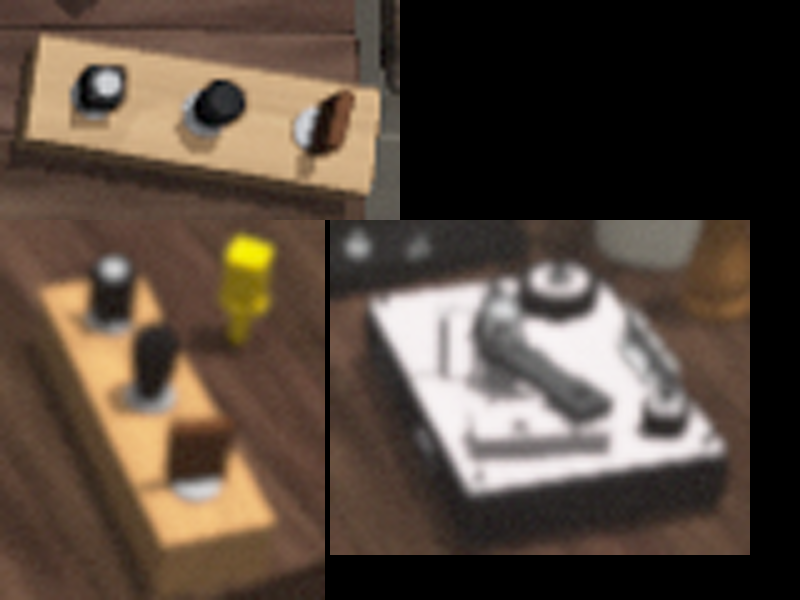

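The crops show the pin (square black grip) as the leftmost tool at about (344,180). The tail hole is at crop (597,317), the pivot hub at about (388,350), and the plate's blind hole at crop (592,425).

```bash
python3 - <<'E'
from h import *
c=cam("top"); s=cam("side")
f=lambda u,v,k,x,y:((u+.5)/k-.5+x,(v+.5)/k-.5+y)
H=f(597,317,7,172,105); B=f(592,425,7,172,105); P=f(388,352,7,172,105)
th=onz(c,H,.088)[0]; bh=onz(c,B,.073)[0]; pv=onz(c,P,.09)[0]
print("tail",th,"blind",bh,"pivot",pv)
print(np.linalg.norm((th-pv)[:2]),np.linalg.norm((bh-pv)[:2]))
print("depth",depthpt(c,[H,B,P]))
a=lambda p:np.arctan2(*(p-pv)[1::-1]); print("angle",a(th)-a(bh), a(th))
# block corners z=.04 crop b (5x, 324,162)
cs=onz(c,[f(u,v,5,324,162) for u,v in((40,35),(380,88),(370,193),(24,138))],.04); print("corners",cs)
ctr=cs.mean(0); ax=(cs[0]+cs[3]-cs[1]-cs[2])[:2]; ax/=np.linalg.norm(ax)
print("ctr",ctr,"axis",ax,"yaw",np.arctan2(ax[1],ax[0])-np.pi/2,"holeL",ctr[:2]+ax*.065)
# pin top by dark mask around in top cam, depth
px,py=np.mgrid[336:353,172:190]; uv=np.c_[px.ravel(),py.ravel()]
d=depthpt(c,uv); m=(d[:,2]>.068)&(d[:,2]<.09); print("pin top n",m.sum(),d[m].mean(0)); 
r=cv2.minAreaRect((d[m][:,:2]*1000).astype(np.float32)); print("rect mm",r)
# mark the deck corners for yaw
dc=onz(c,[f(u,v,7,172,105) for u,v in((112,68),(722,142),(665,560),(45,478))],.053); print("deck",dc,dc.mean(0))
print("robot in side px pin base",proj(s,[[*(ctr[:2]+ax*.065),.078]]))
E
```

```text
tail [0.54684825 0.00754293 0.088     ] blind [0.50607062 0.00913385 0.073     ] pivot [0.53110145 0.09046379 0.09      ]
0.08440279089059578 0.08509465785170468
depth [[0.55081011 0.00772759 0.07300076]
 [0.51011799 0.00938267 0.05475857]
 [0.52659999 0.08880523 0.10803988]]
angle 0.48623585217706244 -1.3831293956777324
corners [[ 0.50619271 -0.20905896  0.04      ]
 [ 0.47743515 -0.4058018   0.04      ]
 [ 0.41614399 -0.39719464  0.04      ]
 [ 0.44567549 -0.198765    0.04      ]]
ctr [ 0.46136183 -0.3027051   0.04      ] axis [0.14592392 0.98929581] yaw -0.14644682851388535 holeL [ 0.47084689 -0.23840087]
pin top n 71 [ 0.46999729 -0.23897448  0.07709545]
rect mm ((469.9001770019531, -239.3027801513672), (23.004919052124023, 21.702836990356445), 87.5768051147461)
deck [[ 0.66213185  0.21362032  0.053     ]
 [ 0.63189625 -0.04313996  0.053     ]
 [ 0.45479182 -0.02100395  0.053     ]
 [ 0.48586175  0.23339247  0.053     ]] [0.55867041 0.09571722 0.053     ]
robot in side px pin base [[291.23177833 231.06614109]]
```

Request:
send_rows --moves '[0.55,12.5,-16,0,0,0,-0.6,0.55,12.5,-16,0,0,0,-0.6,0.55,12.5,-16,0,0,0,-0.6,0.55,12.5,-16,0,0,0,-0.6,0.55,12.5,-16,0,0,0,-0.6]' --grip_force 50

```text
time: 0.62
position: [0.2936, 0.44, 0.2364]
tool_rot: [0.425, 0.905, -0.0, 0.0]
ft_force: [0.1, 0.5, 0.1]
grip_width: 0.0613
grip_force: 0.0
```

Request:
send_rows --moves '[0.55,12.5,-16,0,0,0,-0.6,0.55,12.5,-16,0,0,0,-0.6,0.55,12.5,-16,0,0,0,-0.6,0.55,12.5,-16,0,0,0,-0.6,0.55,12.5,-16,0,0,0,-0.6]'

```text
time: 1.03
position: [0.419, 0.2799, 0.2366]
tool_rot: [0.674, 0.739, 0.0, 0.0]
ft_force: [-0.1, 0.1, 0.5]
grip_width: 0.0478
grip_force: 0.0
```

Request:
send_rows --moves '[0.55,0,-20,0,0,0,-0.205,0.55,0,-20,0,0,0,-0.205,0.55,0,-20,0,0,0,-0.205,0.55,0,-20,0,0,0,-0.205,0.55,0,-20,0,0,0,-0.205]'

```text
time: 1.45
position: [0.4173, 0.0796, 0.2366]
tool_rot: [0.744, 0.668, -0.0, 0.0]
ft_force: [0.4, 0.7, -0.3]
grip_width: 0.0477
grip_force: 0.0
```

Request:
send_rows --moves '[0.55,2,-20,0,0,0,0,0.55,2,-20,0,0,0,0,0.55,2,-20,0,0,0,0,0.55,2,-20,0,0,0,0,0.55,2,-20,0,0,0,0]'

```text
time: 1.87
position: [0.4379, -0.121, 0.2368]
tool_rot: [0.744, 0.668, 0.0, 0.001]
ft_force: [1.1, 0.6, -0.2]
grip_width: 0.0478
grip_force: 0.0
```

Request:
send_rows --moves '[0.55,3.2,-11.8,-8.5,0,0,0,0.55,3.2,-11.8,-8.5,0,0,0,0.55,3.2,-11.8,-8.5,0,0,0,0.55,3.2,-11.8,-8.5,0,0,0,0.55,3.2,-11.8,-8.5,0,0,0]'

```text
time: 2.28
position: [0.4702, -0.24, 0.1487]
tool_rot: [0.745, 0.667, -0.0, -0.0]
ft_force: [0.4, -0.7, -0.1]
grip_width: 0.0478
grip_force: 0.0
```

```bash
python3 - <<'E'
from h import *
t=cam("top");s=cam("side"); o=monitor.get_obs()["position"]; print(o)
P=[.4703,-.2388,.078]
u=proj(s,[P])[0]; x,y=int(u[0]),int(u[1]); v=proj(t,[P])[0]; X,Y=int(v[0]),int(v[1])
a=cv2.resize(s["pixels"][y-50:y+40,x-45:x+45],(400,400),interpolation=cv2.INTER_CUBIC)
b=cv2.resize(t["pixels"][Y-35:Y+35,X-35:X+35],(400,400),interpolation=cv2.INTER_CUBIC)
cv2.imwrite("pics/g1.png",np.hstack([a,b])); print(u,v)
E
```

```text
[ 0.46909051 -0.23594852  0.15076167]
[291.12651011 231.20074702] [344.99029893 178.50793883]
```

View pics/g1.png

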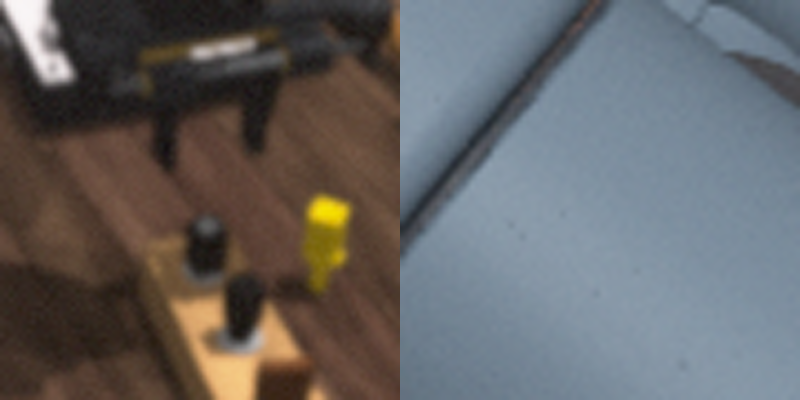

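The side view shows the open fingers straddling the pin from above, and the yellow decoy is clear to the side. I'm descending.

Request:
send_rows --moves '[0.55,0,0,-2.5,0,0,0,0.55,0,0,-5,0,0,0,0.55,0,0,-7,0,0,0,0.55,0,0,-8.4,0,0,0,0.55,0,0,-8.9,0,0,0]'

```text
time: 2.8
position: [0.4687, -0.2336, 0.0619]
tool_rot: [0.743, 0.669, -0.0, -0.002]
ft_force: [-0.1, -1.1, 0.2]
grip_width: 0.0479
grip_force: 0.0
```

Request:
send_rows --moves '[0.55,0,0,0,0,0,0,0.2,0,0,0,0,0,0,0.1,0,0,0,0,0,0,0.1,0,0,0,0,0,0,0.1,0,0,0,0,0,0]' --grip_force 20

```text
time: 3.22
position: [0.4703, -0.2363, 0.0636]
tool_rot: [0.744, 0.669, 0.0, 0.001]
ft_force: [1.0, -0.6, 0.0]
grip_width: 0.0286
grip_force: 0.5
```

Request:
send_rows --moves '[0.1,0,0,0,0,0,0,0.1,0,0,0,0,0,0,0.1,0,0,0,0,0,0,0.1,0,0,0,0,0,0]' --grip_force 55

```text
time: 3.55
position: [0.4717, -0.2371, 0.0636]
tool_rot: [0.744, 0.668, 0.001, 0.002]
ft_force: [4.0, 0.9, 5.6]
grip_width: 0.0217
grip_force: 54.9
```

Request:
send_rows --moves '[0.1,0,0,1,0,0,0,0.1,0,0,3,0,0,0,0.1,0,0,6,0,0,0,0.1,0,0,10,0,0,0,0.1,0,0,13,0,0,0]'

```text
time: 3.97
position: [0.4685, -0.2354, 0.1937]
tool_rot: [0.744, 0.669, -0.001, -0.002]
ft_force: [0.8, -0.7, 0.1]
grip_width: 0.0216
grip_force: 54.9
```

Request:
send_rows --moves '[0.1,3,8,0,0,0,0,0.1,3,8,0,0,0,0,0.1,3,12,0,0,0,0,0.1,3,14,0,0,0,0,0.1,3,14,0,0,0,0]'

```text
time: 4.38
position: [0.4966, -0.091, 0.1916]
tool_rot: [0.742, 0.67, -0.001, -0.004]
ft_force: [-0.3, 0.6, -1.5]
grip_width: 0.0216
grip_force: 54.9
```

```bash
python3 - <<'E'
from h import *
for i in range(3): t=cam("top");s=cam("side")
o=monitor.get_obs();p=o["position"]; print(p,o["ft_force"],o["tool_rot"])
u=proj(s,[p+[0,0,-.0536]])[0]; x,y=int(u[0]),int(u[1])
a=cv2.resize(s["pixels"][y-40:y+20,x-30:x+30],(600,600),interpolation=cv2.INTER_CUBIC)
cv2.imwrite("pics/g2.png",a); print(u,x-30,y-40, proj(t,[p+[0,0,-.0536]]))
E
```

```text
[ 0.4996448  -0.09720621  0.19230814] [-0.6465539   0.47144385 -1.08256609] [ 7.44097341e-01  6.68071143e-01 -2.84509017e-04 -1.19274143e-04]
[278.75057998 185.07714342] 248 145 [[296.12062847 162.7238231 ]]
```

View pics/g2.png

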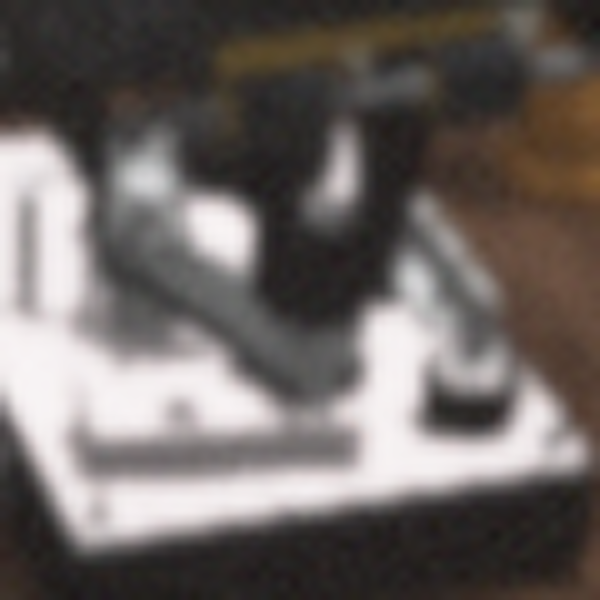

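The side crop shows the pin held over the deck, with its shank blending into the arm's tail near (307,400). I'll measure the shank and the tail hole from depth instead.

```bash
python3 - <<'E'
from h import *
t=cam("top");s=cam("side"); o=monitor.get_obs();p=o["position"]; print(p)
px,py=np.meshgrid(np.arange(240,320),np.arange(140,215)); uv=np.c_[px.ravel(),py.ravel()]
d=depthpt(s,uv)
for lo,hi in((.140,.150),(.150,.160),(.160,.167),(.168,.174),(.178,.188)):
    m=(d[:,2]>lo)&(d[:,2]<hi)&(np.hypot(*(d[:,:2]-p[:2]).T)<.025); q=d[m]
    if m.sum(): print(lo,m.sum(),q.mean(0)-p,q.min(0)-p,q.max(0)-p, uv[m].min(0),uv[m].max(0))
    # silhouette midpoint ray: mean per row
c0=-s["R"].T@s["t"]; v=p-c0; print("view dir",v[:2]/np.hypot(*v[:2]))
px,py=np.meshgrid(np.arange(246,268),np.arange(142,160)); uv=np.c_[px.ravel(),py.ravel()]
z=depthpt(t,uv)[:,2].reshape(px.shape); print((z*1000).astype(int))
print(t["pixels"][142:160,246:268].mean(2).astype(int))
E
```

```text
[ 0.49969745 -0.09711102  0.19239796]
0.14 8 [-0.00155376 -0.00713706 -0.04522072] [-0.00484048 -0.010486   -0.04864079] [ 0.0035761  -0.00323173 -0.04322635] [278 183] [281 185]
0.15 12 [-0.00112891 -0.00545691 -0.03748247] [-0.00535842 -0.01000286 -0.04159467] [ 0.0030322  -0.00060832 -0.03253172] [278 180] [281 183]
0.16 3 [-0.00319838 -0.00551606 -0.03049589] [-0.00498848 -0.00777871 -0.03106373] [-0.00100872 -0.00239587 -0.02955532] [278 179] [280 180]
0.168 14 [-0.00303851 -0.01124393 -0.02162957] [-0.01293203 -0.01568463 -0.02399427] [ 0.01029969 -0.00286037 -0.01940985] [276 177] [284 179]
0.178 42 [-0.00310209 -0.00941612 -0.00921041] [-0.01996982 -0.01575513 -0.01419135] [ 0.01785903  0.00924685 -0.00459859] [273 171] [287 176]
view dir [0.47707354 0.87886338]
[[  52   55   53   48   52   53   51   54   53   52   50   53   52   52
    57   56  598  599  597  598  597  597]
 [  52   52   53   50   53   50   51   51   52   56   52   51   55   52
    54  596  598  597  597  598  598  597]
 [  53   51   53   51   54   47   53   54   71   72   51   50   87   84
    88  598  597 
[... 2726 characters left out ...]
0 138 134 133 133 135 135 131
   95  62  64  60]
 [129 129 130 128 115  69  53  61 129 130 126 123 130 129 129 132 133 123
   72  62  62  63]
 [129 131 127 120 113  63  39  89 127 125 114 122 126 127 128 130 129 130
   98  62  63  61]
 [126 121 108 111  87  52  44  96 115  98 112 121 125 125 127 126 126 122
  119  66  60  74]
 [111  70 105 101  65  77  52  74 117  67 118 119 122 122 123 119 120  86
   67  75  84  88]
 [117  97 109  79  67  93 103 134 205 127 119 118 119 117 117  96  91  76
   83  87  91  93]
 [141 119  75  57  98  91 191 207 236 149 120 114 113 104  91  76  83  87
   91  91  94  95]
 [112 112  68  54  96 112 242 244 202 122 107 107  88  79  82  89  90  92
   94  95  97 100]]
```

Request:
send_rows --moves '[0.1,2.4,4,0,0,0,0,0.1,4.8,8,0,0,0,0,0.1,4.8,10.7,0,0,0,0,0.1,4.8,10.7,-2,0,0,0,0.1,4.8,10.7,-3.8,0,0,0]'

```text
time: 5.2
position: [0.5491, 0.0123, 0.1548]
tool_rot: [0.743, 0.67, 0.001, 0.001]
ft_force: [-0.4, 0.3, -1.0]
grip_width: 0.0219
grip_force: 54.9
```

Request:
send_rows --moves '[0.1,0,0,0,0,0,0,0.1,0,0,0,0,0,0,0.1,0,0,0,0,0,0,0.1,0,0,0,0,0,0]'

```text
time: 5.53
position: [0.5486, 0.0102, 0.1556]
tool_rot: [0.744, 0.668, 0.001, 0.001]
ft_force: [-0.5, 0.3, -1.0]
grip_width: 0.0215
grip_force: 54.9
```

```bash
python3 - <<'E'
from h import *
s=cam("side"); o=monitor.get_obs();p=o["position"]; print(p,o["ft_force"])
u=proj(s,[[.548,.008,.088]])[0]; x,y=int(u[0]),int(u[1])
cv2.imwrite("pics/g3.png",cv2.resize(s["pixels"][y-30:y+20,x-25:x+25],(600,600),interpolation=cv2.INTER_CUBIC)); print(u,x-25,y-30)
E
```

```text
[0.54856241 0.01020178 0.15563358] [ 0.20937157  0.56515972 -0.65639224]
[276.7906115  178.76979662] 251 148
```

View pics/g3.png

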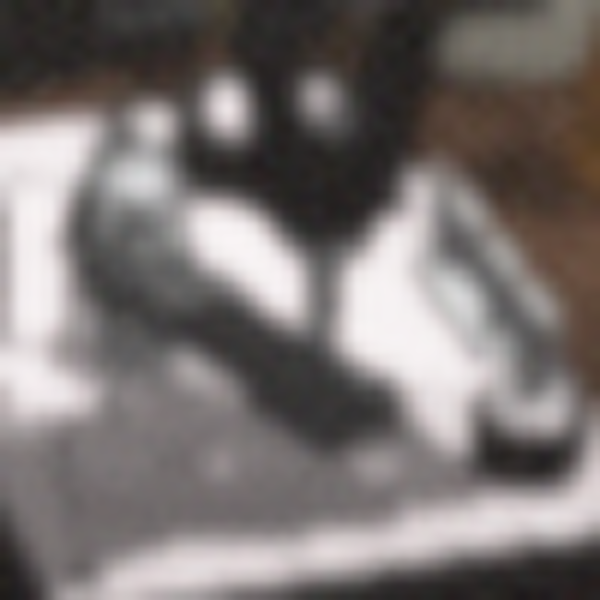

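The shank shows plainly at crop (322,290), standing over the tail. I'm lowering it gently and watching the force.

Request:
send_rows --moves '[0.1,0,0,-0.6,0,0,0,0.1,0,0,-1.1,0,0,0,0.1,0,0,-1.4,0,0,0,0.1,0,0,-1.6,0,0,0,0.1,0,0,-1.6,0,0,0]'

```text
time: 6.0
position: [0.5484, 0.0107, 0.1383]
tool_rot: [0.744, 0.669, 0.0, 0.001]
ft_force: [1.6, -0.8, -1.5]
grip_width: 0.0215
grip_force: 54.9
```

Request:
send_rows --moves '[0.1,0,0,-0.2,0,0,0,0.1,0,0,-0.4,0,0,0,0.1,0,0,-0.5,0,0,0,0.1,0,0,-0.5,0,0,0,0.1,0,0,-0.5,0,0,0]'

```text
time: 6.42
position: [0.5493, 0.0104, 0.1339]
tool_rot: [0.744, 0.669, 0.001, 0.002]
ft_force: [4.2, -3.9, -0.4]
grip_width: 0.0211
grip_force: 55.0
```

Request:
send_rows --moves '[0.1,0.05,-0.08,-0.1,0,0,0,0.1,0.05,-0.08,-0.2,0,0,0,0.1,0.05,-0.08,-0.25,0,0,0,0.1,0.05,-0.08,-0.25,0,0,0,0.1,0.05,-0.08,-0.25,0,0,0]'

```text
time: 6.83
position: [0.5493, 0.01, 0.1313]
tool_rot: [0.744, 0.669, 0.001, 0.001]
ft_force: [4.5, -2.7, 0.6]
grip_width: 0.0215
grip_force: 55.0
```

```bash
python3 - <<'E'
from h import *
o=monitor.get_obs();p=o["position"]; print(p,o["ft_force"],o["moment"])
E
```

```text
[0.54926658 0.01003887 0.13133305] [ 4.45984723 -2.70823625  0.63355895] [-0.626394   -0.95178408  0.02051094]
```

Request:
send_rows --moves '[0.1,-0.4,-0.1,0,0,0,0,0.1,-0.82,-0.18,0,0,0,0,0.1,-1.25,-0.23,0,0,0,0,0.1,-1.67,-0.27,0,0,0,0,0.1,-1.67,-0.27,0,0,0,0]'

```text
time: 7.25
position: [0.5317, 0.0078, 0.1311]
tool_rot: [0.744, 0.668, 0.001, 0.0]
ft_force: [4.5, -0.8, 0.6]
grip_width: 0.0217
grip_force: 55.0
```

Request:
send_rows --moves '[0.1,-0.4,0,0,0,0,0,0.1,-0.85,0,0,0,0,0,0.1,-1.3,0.03,0,0,0,0,0.1,-1.7,0.06,0,0,0,0,0.1,-1.7,0.06,0,0,0,0]'

```text
time: 7.67
position: [0.5154, 0.0087, 0.1312]
tool_rot: [0.744, 0.668, 0.001, 0.001]
ft_force: [5.3, -0.0, 0.1]
grip_width: 0.0217
grip_force: 55.0
```

```bash
python3 - <<'E'
from h import *
t=cam("top"); o=monitor.get_obs();p=o["position"]; print(p,o["ft_force"],o["moment"],o["tool_rot"])
v=proj(t,[[.51,.03,.088]])[0]; X,Y=int(v[0]),int(v[1])
s=cam("side"); u=proj(s,[[.515,.01,.088]])[0]; x,y=int(u[0]),int(u[1])
f=lambda i:cv2.resize(i,(400,400),interpolation=cv2.INTER_CUBIC)
cv2.imwrite("pics/g4.png",np.hstack([f(s["pixels"][y-25:y+25,x-25:x+25]),f(t["pixels"][Y-30:Y+30,X-30:X+30])]))
E
```

```text
[0.51572445 0.00864786 0.13120868] [ 5.5413394   0.2091529  -1.68443267] [-0.10100832 -1.26561834 -0.0102872 ] [7.43864162e-01 6.68329034e-01 1.39481626e-03 6.81984070e-04]
```

View pics/g4.png

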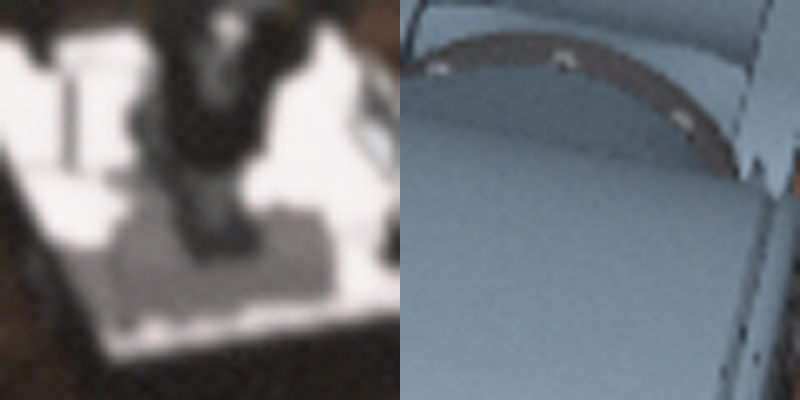

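The side view shows the arm swung with the pin in its tail, and the spring force reads about 5.5 N. Next I go to about 0.45 rad and lower onto the plate.

Request:
send_rows --moves '[0.1,-0.4,0.06,0,0,0,0,0.1,-0.4,0.06,-0.2,0,0,0,0.1,-0.4,0.06,-0.3,0,0,0,0.1,-0.4,0.06,-0.4,0,0,0,0.1,-0.4,0.06,-0.4,0,0,0]'

```text
time: 8.18
position: [0.5128, 0.0089, 0.1276]
tool_rot: [0.744, 0.668, 0.002, 0.002]
ft_force: [5.7, 0.2, 1.9]
grip_width: 0.0217
grip_force: 55.0
```

Request:
send_rows --moves '[0.1,0,0,-0.1,0,0,0,0.1,0,0,-0.1,0,0,0]'

```text
time: 8.35
position: [0.5129, 0.0089, 0.1267]
tool_rot: [0.744, 0.668, 0.002, 0.002]
ft_force: [5.7, -0.6, 1.9]
grip_width: 0.0217
grip_force: 55.0
```

Request:
send_rows --moves '[0.1,-0.1,0.02,-0.1,0,0,0,0.1,-0.1,0.02,-0.1,0,0,0]'

```text
time: 8.52
position: [0.5128, 0.0089, 0.1263]
tool_rot: [0.744, 0.668, 0.003, 0.003]
ft_force: [7.2, 0.1, 4.5]
grip_width: 0.0216
grip_force: 55.0
```

Request:
send_rows --moves '[0.1,0,0,-0.1,0,0,0,0.1,0,0,-0.1,0,0,0]'

```text
time: 8.68
position: [0.5128, 0.0089, 0.1261]
tool_rot: [0.744, 0.668, 0.003, 0.003]
ft_force: [5.2, 0.4, 10.9]
grip_width: 0.0216
grip_force: 55.0
```

The pin stands on the plate, with z force about 11 N. Now I slide it along the arc in small steps.

Request:
send_rows --moves '[0.1,-0.1,0.02,0.02,0,0,0,0.1,-0.2,0.04,0.02,0,0,0,0.1,-0.2,0.04,0.02,0,0,0]'

```text
time: 8.93
position: [0.5124, 0.009, 0.1262]
tool_rot: [0.744, 0.668, 0.004, 0.004]
ft_force: [7.6, -0.4, 6.3]
grip_width: 0.0216
grip_force: 55.0
```

Request:
send_rows --moves '[0.1,-0.1,0.02,0,0,0,0,0.1,-0.15,0.03,0,0,0,0,0.1,-0.15,0.03,0,0,0,0]'

```text
time: 9.18
position: [0.5122, 0.009, 0.1262]
tool_rot: [0.744, 0.668, 0.005, 0.005]
ft_force: [10.5, -1.1, 3.9]
grip_width: 0.0213
grip_force: 55.0
```

```bash
python3 - <<'E'
from h import *
from scipy.spatial.transform import Rotation as R
for i in range(4):
    s=cam("side"); o=monitor.get_obs(); print(o["time"],o["position"].round(4),o["ft_force"].round(1),o["moment"].round(2),o["joint_velocities"].round(3))
print(o["q"],R.from_quat(o["tool_rot"]).as_matrix().round(3))
p=o["position"]
px,py=np.meshgrid(np.arange(240,320),np.arange(150,225)); uv=np.c_[px.ravel(),py.ravel()]
d=depthpt(s,uv)
for lo,hi in((.089,.0925),(.0925,.097),(.097,.102),(.102,.106),(.106,.110),(.110,.118)):
    m=(d[:,2]>lo)&(d[:,2]<hi)&(np.hypot(*(d[:,:2]-p[:2]).T)<.025); q=d[m]
    if m.sum(): print(lo,m.sum(),(q.mean(0)-p).round(4),(q.min(0)-p).round(4),(q.max(0)-p).round(4))
E
```

```text
9.2333 [0.5122 0.009  0.1262] [ 9.7 -0.8  3.4] [-0.26 -2.04  0.03] [ 0.001  0.001 -0.    -0.001  0.003  0.001]
9.2833 [0.5122 0.0091 0.1262] [ 9.8 -0.1  3.9] [-0.23 -2.03  0.04] [ 0.001  0.002 -0.    -0.    -0.    -0.001]
9.3333 [0.5122 0.009  0.1262] [9.5 0.1 5. ] [-0.25 -2.05 -0.01] [ 0.001  0.002 -0.002 -0.001  0.    -0.001]
9.3833 [0.5122 0.0091 0.1262] [ 9.2 -0.6  4.1] [-0.28 -2.06 -0.01] [ 0.001 -0.     0.    -0.     0.002 -0.001]
[-0.2015429   0.5431463   1.82489581  0.00205053  0.75961726 -0.09603195] [[ 0.107  0.994  0.014]
 [ 0.994 -0.107 -0.001]
 [ 0.     0.014 -1.   ]]
0.089 10 [ 0.0028 -0.0084 -0.0361] [-0.0118 -0.022  -0.0371] [ 0.0166  0.0093 -0.0351]
0.0925 4 [-0.001  -0.006  -0.0312] [-0.004  -0.008  -0.0333] [ 0.0037 -0.0011 -0.0299]
0.097 1 [ 0.0047 -0.0126 -0.0248] [ 0.0047 -0.0126 -0.0248] [ 0.0047 -0.0126 -0.0248]
0.102 7 [-0.0044 -0.0099 -0.022 ] [-0.0115 -0.0155 -0.0238] [ 0.0092 -0.001  -0.0202]
0.106 10 [-0.0014 -0.0113 -0.0187] [-0.0111 -0.0163 -0.02  ] [ 0.0081 -0.0067 -0.0171]
0.11 21 [-0.0009 -0.01   -0.0118] [-0.0193 -0.016  -0.015 ] [ 0.0187  0.0104 -0.0089]
```

Request:
send_rows --moves '[0.1,0.2,-0.04,0.15,0,0,0,0.1,0.2,-0.04,0.25,0,0,0,0.1,0.2,-0.04,0.25,0,0,0]'

```text
time: 9.63
position: [0.5102, 0.0096, 0.1269]
tool_rot: [0.744, 0.668, 0.002, 0.001]
ft_force: [6.5, 0.4, -1.9]
grip_width: 0.0217
grip_force: 55.0
```

Friction at the tip held it on the plate, and lifting freed it. I'll hop in small steps and probe instead.

Request:
send_rows --moves '[0.1,-0.2,0.04,0,0,0,0,0.1,-0.2,0.04,-0.15,0,0,0,0.1,-0.2,0.04,-0.25,0,0,0,0.1,-0.2,0.04,-0.25,0,0,0]'

```text
time: 9.97
position: [0.5086, 0.0098, 0.1249]
tool_rot: [0.744, 0.668, 0.002, 0.002]
ft_force: [6.4, -0.7, 1.4]
grip_width: 0.0219
grip_force: 55.0
```

It is already 1.3 mm below the plate surface with little force, so the hole is found. I'm easing it down.

Request:
send_rows --moves '[0.1,-0.1,0.02,-0.1,0,0,0,0.1,-0.1,0.02,-0.2,0,0,0,0.1,-0.1,0.02,-0.3,0,0,0,0.1,-0.1,0.02,-0.3,0,0,0]'

```text
time: 10.3
position: [0.508, 0.01, 0.1221]
tool_rot: [0.744, 0.668, 0.002, 0.002]
ft_force: [7.5, 1.4, 3.4]
grip_width: 0.0216
grip_force: 55.0
```

Request:
send_rows --moves '[0.1,-0.05,0.01,-0.1,0,0,0,0.1,-0.1,0.02,-0.2,0,0,0,0.1,-0.1,0.02,-0.3,0,0,0,0.1,-0.1,0.02,-0.3,0,0,0]'

```text
time: 10.63
position: [0.5072, 0.0102, 0.1192]
tool_rot: [0.744, 0.668, 0.003, 0.002]
ft_force: [6.5, 0.2, 2.8]
grip_width: 0.022
grip_force: 55.0
```

Request:
send_rows --moves '[0.1,-0.04,0.01,-0.1,0,0,0,0.1,-0.04,0.01,-0.2,0,0,0,0.1,-0.04,0.01,-0.3,0,0,0,0.1,-0.04,0.01,-0.4,0,0,0,0.1,-0.04,0.01,-0.4,0,0,0]'

```text
time: 11.05
position: [0.5069, 0.0103, 0.1152]
tool_rot: [0.744, 0.668, 0.003, 0.002]
ft_force: [7.9, 1.2, 2.6]
grip_width: 0.0217
grip_force: 55.0
```

Request:
send_rows --moves '[0.1,0,0,-0.1,0,0,0,0.1,0,0,-0.2,0,0,0,0.1,0,0,-0.3,0,0,0,0.1,0,0,-0.35,0,0,0,0.1,0,0,-0.35,0,0,0]'

```text
time: 11.47
position: [0.5069, 0.0103, 0.1117]
tool_rot: [0.744, 0.668, 0.003, 0.002]
ft_force: [6.7, -0.2, 3.0]
grip_width: 0.022
grip_force: 55.0
```

Request:
send_rows --moves '[0.1,0.03,0,-0.05,0,0,0,0.1,0.05,0,-0.1,0,0,0,0.1,0.05,0,-0.1,0,0,0]'

```text
time: 11.72
position: [0.5074, 0.0101, 0.1115]
tool_rot: [0.744, 0.669, 0.003, 0.003]
ft_force: [6.4, 0.4, 9.1]
grip_width: 0.0216
grip_force: 54.9
```

The collar has seated at the predicted height (0.1115 m, about 10 N). I'm easing the side load onto the plate before releasing.

Request:
send_rows --moves '[0.1,0.1,-0.02,-0.03,0,0,0,0.1,0.2,-0.04,-0.05,0,0,0,0.1,0.25,-0.05,-0.05,0,0,0,0.1,0.25,-0.05,-0.05,0,0,0]'

```text
time: 12.05
position: [0.5078, 0.0101, 0.1114]
tool_rot: [0.744, 0.669, 0.001, 0.001]
ft_force: [2.2, 0.1, 16.8]
grip_width: 0.0217
grip_force: 54.9
```

Request:
send_rows --moves '[0.1,0.06,0,0.08,0,0,0,0.1,0.06,0,0.08,0,0,0,0.3,0.06,0,0.08,0,0,0,0.5,0.06,0,0.08,0,0,0,0.5,0.06,0,0.08,0,0,0]' --grip_force 20

```text
time: 12.47
position: [0.5045, 0.0105, 0.1093]
tool_rot: [0.744, 0.669, -0.002, -0.003]
ft_force: [0.2, -0.6, -0.7]
grip_width: 0.0325
grip_force: 0.0
```

Request:
send_rows --moves '[0.5,0,0,0.3,0,0,0,0.5,0,0,2,0,0,0,0.5,0,0,5,0,0,0,0.5,0,0,9,0,0,0,0.5,0,0,12,0,0,0]'

```text
time: 12.88
position: [0.5058, 0.0101, 0.2313]
tool_rot: [0.744, 0.669, -0.001, -0.001]
ft_force: [1.3, -0.2, 0.4]
grip_width: 0.0433
grip_force: 0.0
```

Request:
send_rows --moves '[0.5,-4,-16,2,0,0,0,0.5,-4,-16,2,0,0,0,0.5,-4,-16,2,0,0,0,0.5,-4,-16,2,0,0,0,0.5,-4,-16,2,0,0,0]'

```text
time: 13.3
position: [0.4659, -0.1565, 0.2506]
tool_rot: [0.746, 0.666, -0.001, 0.001]
ft_force: [0.6, 0.1, -0.5]
grip_width: 0.0432
grip_force: 0.0
```

```bash
python3 - <<'E'
from h import *
t=cam("top");s=cam("side"); print(monitor.get_obs()["position"])
f=lambda i:cv2.resize(i,(400,400),interpolation=cv2.INTER_CUBIC)
v=proj(t,[[.51,.03,.088]])[0]; X,Y=map(int,v); u=proj(s,[[.507,.01,.1]])[0]; x,y=map(int,u)
cv2.imwrite("pics/g5.png",np.hstack([f(s["pixels"][y-30:y+30,x-30:x+30]),f(t["pixels"][Y-35:Y+35,X-35:X+35])]))
px,py=np.meshgrid(np.arange(X-25,X+30),np.arange(Y-25,Y+25)); d=depthpt(t,np.c_[px.ravel(),py.ravel()])
m=(d[:,2]>.116)&(d[:,2]<.15); print(m.sum(),d[m].mean(0) if m.any() else None)
E
```

```text
[ 0.46588059 -0.15112865  0.24959373]
71 [0.50390896 0.00795534 0.12509043]
```

View pics/g5.png

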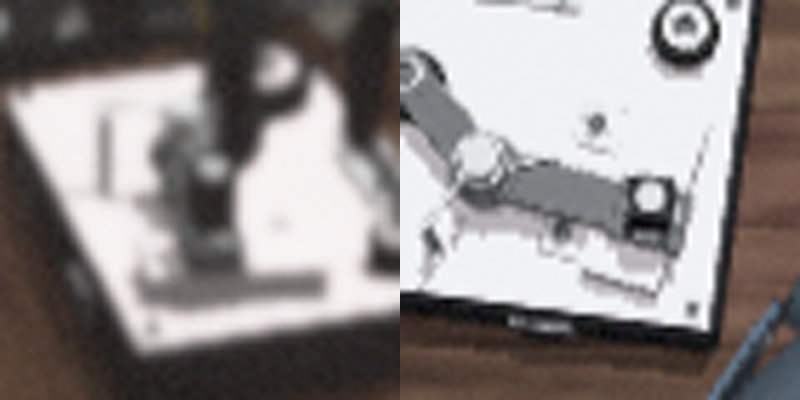

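The pin stands home through the arm and holds it back. Its head top measures 0.125 m (0.126 expected), and the gripper is clear.

```bash
python3 -c "
from h import *
print(workorder.hand_in())"
```

```text
the job is handed in; nothing more can be done
None
```

The locking pin is fully home through the take-up arm into the lock plate and holds the arm back by itself (at roughly 0.5 rad). The gripper is clear and the job is handed in at about 13 s on the robot's clock; the hand-in gave no pass/fail result.

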